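Make up the barbecue caddy and the table caddy

TASK

Make up the two dark wooden condiment caddies for a garden lunch from the things standing along the front of the worktop. The barbecue caddy (the one with three deep pockets) takes a salt shaker and the stout spice jar, standing in its two square pockets in either order, and the lighter, standing in its narrow slot; the table caddy (one deep pocket beside a shallow tray) takes the other salt shaker, standing in its pocket, and the lemon, lying in its tray. The slim spice jar and the mug behind the caddies belong to neither: leave them where they stand.

Things in the scene. Friction and masses are not known exactly. Their poses are not given: they have to be found in the camera images.
- bbq_caddy: barbecue caddy: dark-wood box 78 (x) x 184 (y) x 40 mm, fixed, a small handle low on each end (19 mm out). Three open pockets in a row along y, all at x = 0, floor 10 mm and wall tops 40 mm above the worktop: square 62 x 62 mm at y = +0.053, square 62 x 62 mm at y = -0.015, narrow slot 62 (x) x 32 (y) mm at y = -0.068. Origin: centre of its underside, z up
- table_caddy: table caddy: dark-wood box 100 (x) x 180 (y) mm, fixed, a small handle low on each end (19 mm out). One pocket 62 x 62 mm at x = 0, y = +0.051, wall tops 40 mm above the worktop; beside it a shallow tray 84 (x) x 96 (y) mm inside, centred at x = 0, y = -0.034, lip 22 mm above the worktop. Both floors 10 mm above the worktop. Origin: centre of its underside, z up
- salt_1: salt shaker, clear glass with a grey domed plastic cap, no handle, 44 mm across at the body and 90 mm tall; the cap, from 68 mm up, is 34 mm across; about 0.1 kg; one of an identical pair, either of which may go in either caddy. Origin: centre of its underside, z up along its axis. Starts upright on the worktop
- salt_2: salt shaker, clear glass with a grey domed plastic cap, no handle, 44 mm across at the body and 90 mm tall; the cap, from 68 mm up, is 34 mm across; about 0.1 kg; one of an identical pair, either of which may go in either caddy. Origin: centre of its underside, z up along its axis. Starts upright on the worktop
- stout_jar: the stout spice jar: glass, 47 mm across and 98 mm tall, a flat lid as wide as the body, about 0.11 kg. Origin: centre of its underside, z up along its axis. Starts upright on the worktop
- slim_jar: the slim spice jar: 41 mm across and 105 mm tall, the tallest and thinnest of the jars, with a high screw cap; belongs to no kit and stays where it stands. Origin: centre of its underside, z up along its axis
- lighter: pocket lighter standing on end: 13 mm (its x) by 25 mm (its y), 79 mm tall, of which the lower 74 mm can be gripped, 0.02 kg. Origin: centre of its underside, z up along its length
- lemon: lemon lying on its side: 78 mm long (its x at the start), 55 mm wide (its y), 56 mm high, about 0.11 kg. Origin: at the underside of its middle as it lies at the start, so 28 mm below its centre; the origin turns with it if it rolls
- lemon_middle (a point): the middle of the lemon, 28 mm above its origin; its axes are the lemon's own
- back_mug: mug with a side handle, 78 x 112 mm and 92 mm tall, standing towards the back of the worktop; to be left alone. Origin: centre of its underside
Things that resemble listed ones, but are neither listed nor needed, are in the scene too. Leave any purple look-alike of the salt_1 alone. What is shaped like the stout_jar but red is not meant.

How it is judged:
By the outcome, as a careful person would: the job done as asked, in the order asked, and still so for the second after the job is handed in, with the robot touching nothing.
It also fails if it takes over 120 s, if anything falls off the work surface, if the arm or the gripper's body presses on something with over 40 N, if the wrist force passes 120 N, or if a joint passes its speed limit or range.

ROBOT

A 6-joint arm with a two-finger parallel gripper is mounted at the origin on a cart in front of the work surface, level with it; the furniture and walls round the work are solid. World frame = base frame: x ahead of the robot, y to its left, z up, the work surface at z = 0. Lengths are in m, angles in rad, forces in N, time in s.
With the tool pointing down it reaches from about 0.375 to 0.9 m from the base axis. Payload 3.1 kg.
Tool frame: the origin (TCP) lies midway between the tips of the shut fingers; the grasp point (between the pads) lies 19 mm behind it; z points along the fingers, y is the line along which they close (so a half turn about z gives the same grasp; the last joint's range is limited). The gripper opens to 87 mm and grips with 3 to 60 N. Pads are 19 mm wide; open, the fingers measure 117 mm over their backs; the gripper's body (75 mm by 190 mm) begins 51 mm behind the grasp point.
Start: joints at [1.165, 0.527, 1.433, -0, 1.181, -0.178], TCP at [0.141, 0.609, 0.223] pointing down, gripper open.
Joint ranges: [-3.08, 3.08], [-0.75, 2.2], [0.22, 2.44], [-1.43, 4.57], [0, 2.65], [-2.85, 2.85]. Speed limits (rad/s): [2.79, 2.79, 3.14, 3.14, 3.14, 3.14].

INTERFACE

Orientations are given as a unit quaternion [x, y, z, w].
In Python, from rig import get_obs, cams, job gives the robot as it stands.
- The arm moves only by the tool servo_tool, never from a script. Its argument "moves" is text: rows parted by semicolons, each of 5 numbers parted by spaces: the shift along the tool's x, y, z in m, then the turn about the tool's z in degrees, then the finger opening in m, from 0 to 0.087. In form: dx dy dz spin claw; .... A call has 1 to 10 rows; each row is the pose to reach, as a shift and turn from the pose commanded when the call began, along the tool's axes at that moment; what a row does not reach only later rows make up. A row lasts 1/12 s, in which the tool goes at most 41.7 mm and 7.16 degrees, less where a joint would pass 70% of its speed; a pose out of reach is approached as far as the arm can. A call with a gripper value outside its range is refused whole. The fingers move at their own pace and stop on an object; "grip_force" is the grip in N (left out, the last holds). Time passes only in rows, so rows that repeat a pose let the fingers close. It gives the time, the measured TCP pose, the force, the opening and the grip force at its end, in the units of the state.
- get_obs(): the state, without advancing time (a new reading comes with each control period).
- cams.camera(name): name is "scene" or "side" or "wrist"; returns the picture (420x560x3 uint8, blue, green, red); there is no depth.
- cams.camera_model(name): a dict with "fx", "fy", "cx", "cy" (pixels), "dist" ([k1, k2, p1, p2, k3] as OpenCV has them; the pictures are not rectified), "R" (3x3) and "t" (3): a world point X has camera coordinates R X + t. Camera axes: x right, y down, z forward; pixel columns grow to the right and rows downward; lengths in m; the calibration is good to about 2 mm. A picture is of the moment at which its call begins: read the wrist's pose just before it. camera_model takes no time and is no camera call; for the wrist camera it gives the pose at the moment of the call.
- job.hand_in(): hands the job in; it is judged then, once.
The state is a dict: "time": time; "q": joint angles; "joint_velocities": joint speeds; "joint_torque": joint torques, N m; "position": TCP position; "tool_rot": TCP orientation; "ft_force": force on the tool from outside, world axes, zero at the start; "moment": the same for the moment, N m; "grip_width": finger opening in m; "grip_force": force on a finger pad.
Only numpy, scipy, OpenCV 4.12 (cv2) and the standard library are available. Lean on these libraries where they do the work, as an engineer would, in place of code of your own. Each camera call takes 0.05 s, during which the arm holds its last target. There are 200 camera calls.

## Working session

There is one attempt and no reset: what is moved stays moved. The work goes in short steps, Python scripts to look and compute and a tool call to move; the robot and the scene stay as the last step left them, time stands still between calls to the robot, and variables do not carry over. Pictures are saved under pics/ and viewed, at most 14 in all, crops included, and the job is handed in when it is done.

Besides the shell and the picture viewer there is one more tool, called after "Emit:" in YAML: its name, and indented under it one key for each argument. servo_tool: Moves the arm, as the interface text tells. Its arguments: {"type":"object","properties":{"moves":{"type":"string"},"grip_force":{"type":"number"}},"required":["moves"]}

```bash
mkdir -p pics; ls
python3 - <<'E'
from rig import get_obs,cams,job
import cv2
for n in("scene","side","wrist"):
    cv2.imwrite(f"pics/{n}0.png",cams.camera(n)); m=cams.camera_model(n); print(n,m)
print(get_obs())
E
```

```text
pics
scene {'fx': 415.4821230146348, 'fy': 415.4821230146348, 'cx': 283.81415902307907, 'cy': 215.64271866266853, 'dist': array([-0.0955505,  0.       ,  0.       ,  0.       ,  0.       ]), 'R': array([[ 0.62558392, -0.7798186 ,  0.02297184],
       [-0.33077406, -0.29179017, -0.897467  ],
       [ 0.70656442,  0.55384243, -0.440483  ]]), 't': array([-0.47189836,  0.19717674,  0.60775223])}
side {'fx': 533.0713100463345, 'fy': 533.0713100463345, 'cx': 280.84456811471836, 'cy': 201.37324141377016, 'dist': array([0.00112425, 0.        , 0.        , 0.        , 0.        ]), 'R': array([[ 0.95736811, -0.28815969, -0.02025583],
       [-0.20547255, -0.63000837, -0.74891287],
       [ 0.20304516,  0.72114731, -0.66235883]]), 't': array([-0.56837513,  0.08013554,  1.10067074])}
wrist {'fx': 332.9896855187146, 'fy': 332.9896855187146, 'cx': 279.6472933206774, 'cy': 206.02505084449007, 'dist': array([-0.02615457,  0.        ,  0.        ,  0.        ,  0.        ]), 'R': array([[ 0.22626937,  0.97405981, -0.00310973],
       [ 0.92861413, -0.21474653,  0.30258837],
       [ 0.29407137, -0.07135422, -0.95311626]]), 't': array([-0.62456671, -0.03742445,  0.39274011])}
{'time': 0.15, 'q': array([ 1.16445544e+00,  5.28278781e-01,  1.43357616e+00, -2.01636735e-05,
        1.18141605e+00, -1.78497733e-01]), 'joint_velocities': array([ 0.00038826, -0.00304182, -0.00214853,  0.00223074,  0.00061542,
       -0.00083226]), 'joint_torque': array([ 6.56780394e-04, -4.40431631e+01, -1.76841831e+01,  6.33182516e-02,
        5.52616082e-02, -1.00989942e-04]), 'position': array([0.14092725, 0.60833853, 0.22179049]), 'tool_rot': array([ 1.13671471e-01,  9.93518038e-01, -8.06236269e-04, -2.32979685e-04]), 'ft_force': array([-0.640718  , -0.57268756,  0.20120369]), 'moment': array([-0.0184435 ,  0.01382375, -0.0123993 ]), 'grip_force': 0.0, 'grip_width': 0.08718530304546265}
```

View pics/scene0.png

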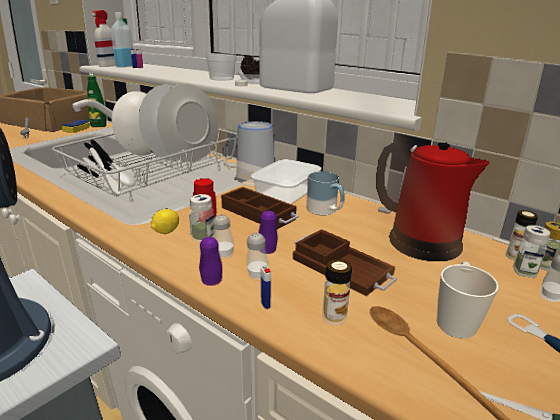

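View pics/side0.png

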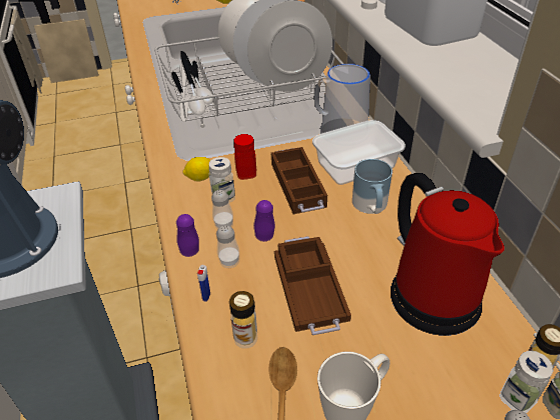

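The scene view shows the lemon at (165,221) and clear salts at (222,235) and (257,255), with purple look-alikes at (210,262) and (268,232). It also has a white-lid jar at (201,216), a red look-alike at (205,195), a black-lid jar at (338,290) and the lighter at (266,287). The table caddy is near (345,262) and the bbq caddy near (258,205). Next I'll measure the positions and check which jar is which in a close crop.

```bash
cat > h.py <<'E'
import numpy as np,cv2
from rig import get_obs,cams,job
def ray(m,p):
    K=np.array([[m['fx'],0,m['cx']],[0,m['fy'],m['cy']],[0,0,1]])
    u=cv2.undistortPoints(np.array([[p]],float),K,m['dist'])[0,0]
    R=np.array(m['R']); return -R.T@m['t'], R.T@np.array([u[0],u[1],1])
def onz(m,p,z):
    c,d=ray(m,p); return c+d*(z-c[2])/d[2]
def tri(obs):
    A=np.zeros((3,3));b=np.zeros(3)
    for m,p in obs:
        c,d=ray(m,p); d=d/np.linalg.norm(d); P=np.eye(3)-np.outer(d,d); A+=P;b+=P@c
    return np.linalg.solve(A,b)
def proj(m,X):
    K=np.array([[m['fx'],0,m['cx']],[0,m['fy'],m['cy']],[0,0,1]])
    r=cv2.Rodrigues(np.array(m['R']))[0]
    return cv2.projectPoints(np.array(X,float).reshape(-1,3),r,np.array(m['t']),K,m['dist'])[0][:,0]
def totool(X,o=None):
    "world point -> shift in tool axes from present TCP"
    from scipy.spatial.transform import Rotation as Ro
    o=o or get_obs(); return Ro.from_quat(o['tool_rot']).inv().apply(np.array(X)-o['position'])
E
python3 - <<'E'
from h import *
S=cams.camera_model("scene");D=cams.camera_model("side")
a=cv2.imread("pics/scene0.png");b=cv2.imread("pics/side0.png")
c=cv2.resize(a[170:330,145:405],None,fx=3,fy=3,interpolation=2)
d=cv2.resize(b[125:355,165:365],None,fx=2.6,fy=2.6,interpolation=2)
cv2.imwrite("pics/c1.png",c[:, :780]);cv2.imwrite("pics/c2.png",d)
E
```

```text
(no output)
```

View pics/c1.png

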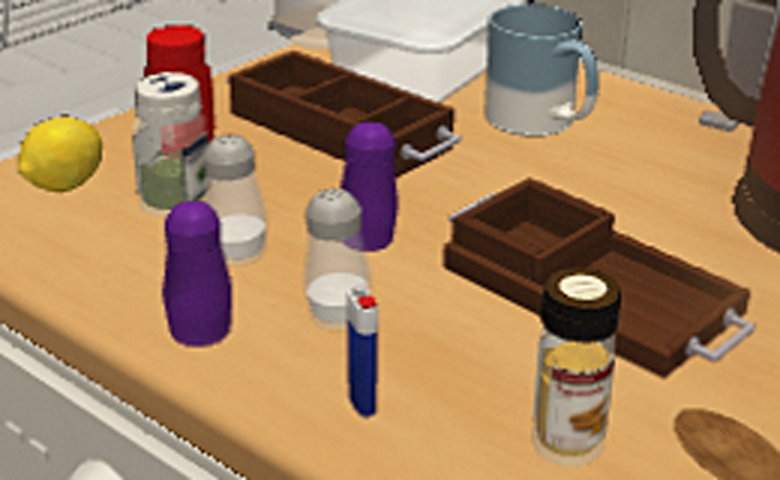

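View pics/c2.png

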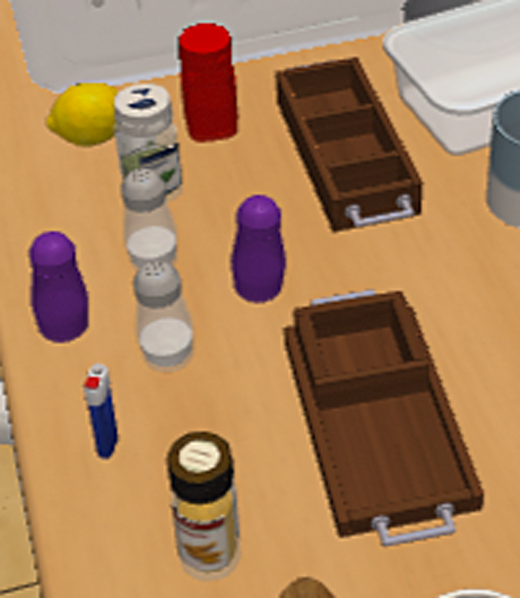

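The white flat-lid jar has a lid as wide as its body and the same shape as the red one, so it looks like the stout jar. The black-cap jar is the slim one. I'll check the sizes and get positions.

Run:
```python
from h import *
np.set_printoptions(precision=4,suppress=True)
S=cams.camera_model("scene");D=cams.camera_model("side")
s=lambda x,y:(S,(x/3+145-.33,y/3+170-.33)); d=lambda x,y:(D,(x/2.6+165-.3,y/2.6+125-.3))
for n,p,q in [("white top",(167,88),(142,102)),("saltA cap",(230,138),(141,168)),("saltB",(332,194),(156,266)),
 ("slim top",(582,287),(200,455)),("slim base",(570,445),(207,567)),("lemon",(60,153),(85,113)),("lightop",(362,296),(97,372)),("light base",(365,410),(105,453))]:
    print(n,tri([s(*p),d(*q)]))
for n,p in [("saltA base",(240,245)),("saltB base",(338,312))]: print(n,onz(*s(*p),0))
for n,p in [("saltA base",(153,250)),("saltB base",(168,352)),("whitebase",(152,186))]: print(n,onz(*d(*p),0))
print("width white", np.linalg.norm(onz(*s(137,95),.09)-onz(*s(201,95),.09)), np.linalg.norm(onz(*d(115,104),.095)-onz(*d(171,104),.095)))
print("width slim", np.linalg.norm(onz(*s(541,290),.105)-onz(*s(621,290),.105)), np.linalg.norm(onz(*d(168,457),.105)-onz(*d(232,457),.105)))
for p in [(278,72),(357,60),(419,187),(334,212)]: print("bbq",onz(*d(*p),.04))
for p in [(230,80),(296,52),(453,110),(390,143)]: print("bbq s",onz(*s(*p),.04))
for p,z in [((296,308),.04),((402,293),.04),((481,495),.022),((342,530),.022)]: print("tab",onz(*d(*p),z))
for p,z in [((453,220),.04),((531,181),.04),((748,294),.022),((667,358),.022)]: print("tab s",onz(*s(*p),z))
```

```text
white top [ 0.4578 -0.0059  0.0924]
saltA cap [ 0.4408 -0.0859  0.0874]
saltB [ 0.4289 -0.1907  0.0855]
slim top [ 0.4172 -0.3776  0.102 ]
slim base [ 0.4125 -0.385   0.0005]
lemon [0.4179 0.0774 0.0283]
lightop [ 0.3708 -0.2657  0.0722]
light base [ 0.3659 -0.2734 -0.0018]
saltA base [ 0.4457 -0.0876  0.    ]
saltB base [ 0.4288 -0.1954  0.    ]
saltA base [ 0.4419 -0.0825  0.    ]
saltB base [ 0.4291 -0.1957  0.    ]
whitebase [ 0.4579 -0.0039 -0.    ]
width white 0.04544162632261449 0.04551545677129669
width slim 0.0416028479074387 0.03889851420836676
bbq [0.5925 0.0678 0.04  ]
bbq [0.6655 0.0628 0.04  ]
bbq [ 0.6577 -0.119   0.04  ]
bbq [ 0.583  -0.1265  0.04  ]
bbq s [0.5795 0.0607 0.04  ]
bbq s [0.6603 0.0623 0.04  ]
bbq s [ 0.6555 -0.1143  0.04  ]
bbq s [ 0.5771 -0.1146  0.04  ]
tab [ 0.5241 -0.2186  0.04  ]
tab [ 0.6037 -0.228   0.04  ]
tab [ 0.5963 -0.4036  0.022 ]
tab [ 0.5002 -0.402   0.022 ]
tab s [ 0.5161 -0.2204  0.04  ]
tab s [ 0.5968 -0.2287  0.04  ]
tab s [ 0.5897 -0.4029  0.022 ]
tab s [ 0.4945 -0.3961  0.022 ]
```

Emit:
servo_tool:
  moves: "-.031 -.025 -.006 7 .087;-.062 -.05 -.012 14 .087;-.094 -.074 -.018 21 .087;-.125 -.099 -.025 28 .087;-.156 -.123 -.031 35 .087;-.187 -.148 -.037 42 .087;-.219 -.173 -.043 49 .087;-.25 -.1975 -.05 56 .087;-.25 -.1975 -.05 63 .087;-.25 -.1975 -.05 70 .087"

```text
time: 0.98
position: [0.342, 0.3581, 0.273]
tool_rot: [0.667, 0.745, 0.0, 0.0]
ft_force: [0.4, 0.3, 0.3]
grip_width: 0.0872
grip_force: 0.0
```

Run:
```python
from h import *
o=get_obs();print(o['position'],o['q'],totool([.44,-.02,.27],o))
from scipy.spatial.transform import Rotation as Ro
print(Ro.from_quat(o['tool_rot']).as_matrix().round(3))
D=cams.camera_model("side")
for p in [(65,330),(258,290)]: print("purple",onz(D,(p[0]/2.6+165,p[1]/2.6+125),0))
```

```text
[0.34200804 0.35809366 0.2729607 ] [ 5.82371797e-01  2.88779635e-01  1.68772426e+00 -1.45769178e-04
  1.16423164e+00  4.72422713e-01] [-0.38656706  0.05588824  0.00290209]
[[-0.11   0.994  0.001]
 [ 0.994  0.11   0.   ]
 [ 0.     0.001 -1.   ]]
purple [ 0.35887239 -0.15017659  0.        ]
purple [ 5.11686875e-01 -1.54171356e-01 -1.11022302e-16]
```

Emit:
servo_tool:
  moves: "-.039 .006 0 2 .087;-.077 .011 0 4 .087;-.116 .017 0 6 .087;-.155 .022 0 9 .087;-.193 .028 0 9 .087;-.232 .034 0 9 .087;-.27 .039 0 9 .087;-.309 .045 0 9 .087;-.348 .05 0 9 .087;-.387 .056 0 9 .087"

```text
time: 1.82
position: [0.4422, -0.0193, 0.2725]
tool_rot: [0.72, 0.694, -0.0, -0.0]
ft_force: [1.1, -0.2, -0.1]
grip_width: 0.0868
grip_force: 0.0
```

Run:
```python
from h import *
m=cams.camera_model("wrist");im=cams.camera("wrist");cv2.imwrite("pics/w1.png",im)
np.save("w1.npy",m,allow_pickle=True)
print(get_obs()['position'],-np.array(m['R']).T@m['t'])
```

```text
[ 0.4461804  -0.02643886  0.27295856] [0.44606166 0.0649839  0.43445082]
```

View pics/w1.png

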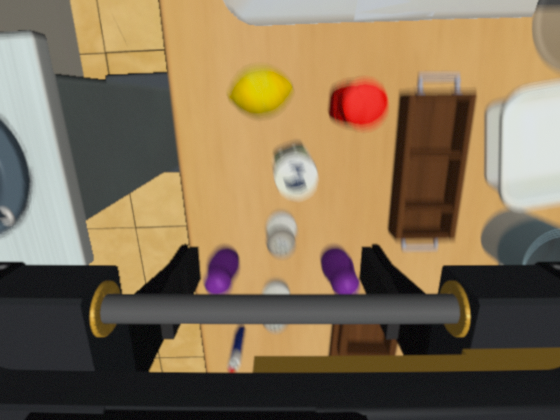

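The wrist view shows world +x to the right and +y up. The lemon (261,91) lies nearly along x, the stout jar is at (296,175), salt A at (281,235), and the bbq caddy's slot is at its lower end. The picture is slightly blurred, so I'll take a settled one and measure from masks.

```bash
cat > meas.py <<'E'
from h import *
np.set_printoptions(precision=4,suppress=True)
def caddy(im,m,roi,z):
    x0,y0,x1,y1=roi; h=cv2.cvtColor(im,cv2.COLOR_BGR2HSV)[y0:y1,x0:x1]
    k=((h[...,2]<125)&(h[...,1]>70)&(h[...,0]<25)).astype(np.uint8)
    k=cv2.morphologyEx(k,cv2.MORPH_CLOSE,np.ones((5,5)))
    cs=cv2.findContours(k,0,cv2.CHAIN_APPROX_NONE)[0]; c=max(cs,key=cv2.contourArea)
    c=cv2.convexHull(c)[:,0]+[x0,y0]
    P=np.array([onz(m,p,z) for p in c])[:,:2]
    r=cv2.minAreaRect((P*1000).astype(np.float32)); return r,P,c
E
python3 - <<'E'
from meas import *
m=cams.camera_model("wrist");im=cams.camera("wrist");o=get_obs();cv2.imwrite("pics/w2.png",im)
print(o['position'])
h=cv2.cvtColor(im,cv2.COLOR_BGR2HSV)
k=((h[...,0]>20)&(h[...,0]<35)&(h[...,1]>190)&(h[...,2]>120)).astype(np.uint8);k[:,:200]=0;k[200:]=0
c=max(cv2.findContours(k,0,1)[0],key=cv2.contourArea)
P=np.array([onz(m,p,.028) for p in c[:,0]])[:,:2]
print("lemon",cv2.minAreaRect((P*1000).astype(np.float32)),P.mean(0))
r,P,c=caddy(im,m,(385,60,480,250),.04);print("bbq",r);print(cv2.boxPoints(r))
i=np.argmax(P[:,0]-P[:,1]);j=np.argmax(P[:,0]+P[:,1]);print(P[i],P[j],c[i],c[j])
cr=cv2.resize(im[50:330,190:490],None,fx=2.1,fy=2.1,interpolation=2)
cv2.imwrite("pics/w2c.png",cr)
E
```

```text
[ 0.445  -0.0228  0.2728]
lemon ((423.78033447265625, 80.76093292236328), (61.05462646484375, 59.463233947753906), 47.347625732421875) [0.4235 0.0803]
bbq ((621.4439697265625, -17.85863494873047), (183.6489715576172, 89.72563171386719), 88.58138275146484)
[[ 574.3216 -108.5443]
 [ 664.0197 -110.7656]
 [ 668.5663   72.827 ]
 [ 578.8682   75.0484]]
[ 0.663  -0.1085] [0.6676 0.0714] [449 228] [471  79]
```

View pics/w2c.png

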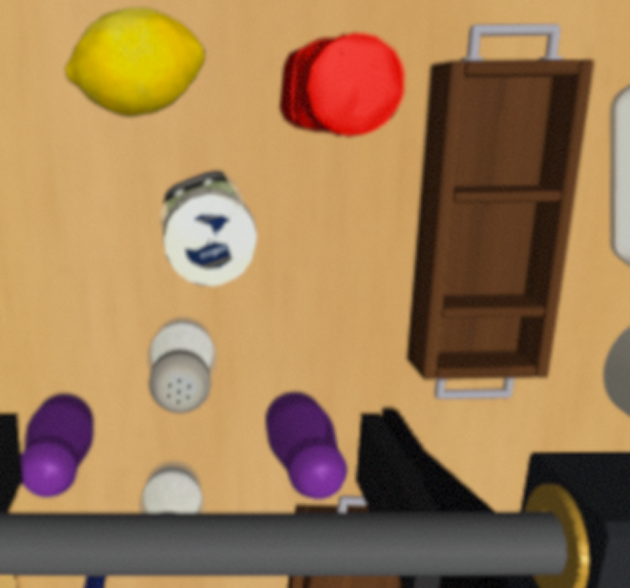

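The crop shows the rim corners at about (455,65), (592,60), (548,376) and (428,378). The stout lid centre is at (210,240) and the salt A cap at (180,388).

Run:
```python
from meas import *
m=cams.camera_model("wrist")
f=lambda x,y,z:onz(m,(x/2.1+190-.25,y/2.1+50-.25),z)[:2]
C=[f(*p,.04) for p in [(455,65),(592,60),(548,376),(428,378)]]
for c in C: print(c)
print("mean",np.mean(C,0))
print("stout",f(210,240,.098),"saltA",f(180,390,.085), "lemon",f(135,62,.028),"ends",f(66,72,.028),f(204,52,.028))
print("dividers",f(505,190,.04),f(493,302,.04))
o=get_obs();print(o['position'],totool([*f(180,390,.085),.038],o))
```

```text
[0.5931 0.076 ]
[0.6669 0.076 ]
[ 0.6631 -0.1053]
[ 0.5892 -0.1032]
mean [ 0.6281 -0.0141]
stout [ 0.4578 -0.0017] saltA [ 0.4392 -0.0852] lemon [0.4221 0.0851] ends [0.384  0.0816] [0.46   0.0885]
dividers [0.6259 0.0087] [ 0.6248 -0.0566]
[ 0.445  -0.0228  0.2728] [-0.062  -0.0039  0.235 ]
```

Emit:
servo_tool:
  moves: "-.031 -.002 .02 0 .07;-.062 -.004 .04 0 .07;-.062 -.004 .08 0 .07;-.062 -.004 .12 0 .07;-.062 -.004 .16 0 .07;-.062 -.004 .2 0 .07;-.062 -.004 .22 0 .07;-.062 -.004 .236 0 .07;-.062 -.004 .236 0 .07;-.062 -.004 .236 0 .07"
  grip_force: 15

```text
time: 2.75
position: [0.4356, -0.0784, 0.036]
tool_rot: [0.719, 0.695, -0.0, -0.001]
ft_force: [-0.6, 0.1, 0.8]
grip_width: 0.07
grip_force: 0.0
```

Emit:
servo_tool:
  moves: "0 0 0 0 .03;0 0 0 0 .03;0 0 0 0 .03;0 0 0 0 .03;0 0 0 0 .03;0 0 0 0 .03"

```text
time: 3.25
position: [0.4388, -0.0802, 0.0375]
tool_rot: [0.72, 0.694, 0.001, 0.003]
ft_force: [3.5, 1.2, 2.4]
grip_width: 0.0383
grip_force: 13.9
```

Emit:
servo_tool:
  moves: "0 0 -.03 0 .03;0 0 -.07 0 .03;0 0 -.11 0 .03;.006 .02 -.14 0 .03;.012 .04 -.14 0 .03;.02 .06 -.14 0 .03;.02 .06 -.14 0 .03;.02 .06 -.14 0 .03;.02 .06 -.14 0 .03"

```text
time: 4.0
position: [0.495, -0.0609, 0.1758]
tool_rot: [0.72, 0.694, -0.001, -0.002]
ft_force: [-0.3, -0.2, -0.9]
grip_width: 0.0377
grip_force: 14.4
```

Run:
```python
from h import *
im=cams.camera("wrist");m=cams.camera_model("wrist");o=get_obs();im2=cams.camera("side")
print(o['position'],o['grip_width'])
cv2.imwrite("pics/w3.png",im);cv2.imwrite("pics/s3.png",im2)
a=im[0:420,160:560]; b=im2[100:310,170:370]
cv2.imwrite("pics/w3c.png",np.hstack([a,cv2.resize(b,(400,420))]))
```

```text
[ 0.49491687 -0.06101953  0.17574008] 0.03733228564219508
```

View pics/w3c.png

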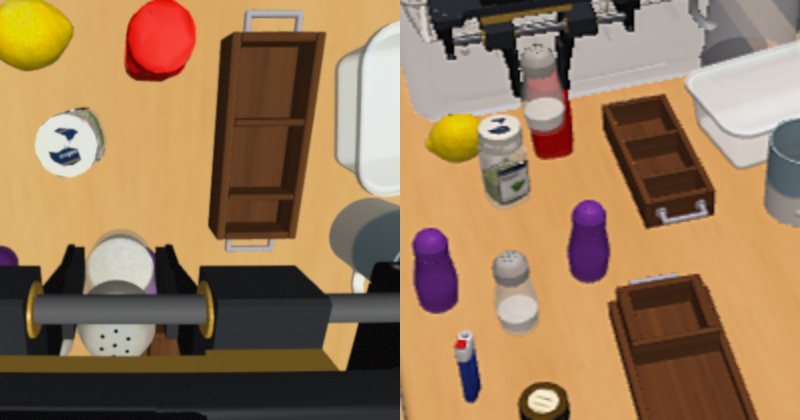

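The shaker is held upright. In the wrist crop the caddy rim corners are at about (236,35), (325,33), (298,240) and (223,237), with dividers at y≈122 and 195.

Run:
```python
from meas import *
m=cams.camera_model("wrist");D=cams.camera_model("side");S=cams.camera_model("scene")
f=lambda x,y,z:onz(m,(x+160,y),z)[:2]
for p in [(236,35),(325,33),(298,240),(223,237)]: print(f(*p,.04))
print("div",f(270,121,.04),f(262,194,.04)); print("stout",f(68,146,.098))
print("cap",f(118,325,.222),"body base",f(122,265,.139))
g=lambda x,y,z:onz(D,(x/2+170,y/2+100),z)[:2]
print("side cap",g(538,50,.222)) if 0 else None
g=lambda x,y,z:onz(D,((x-400)/2+170,y/2+100),z)[:2]
print("side cap",g(538,52,.222),"base",g(545,120,.138))
for p in [(603,108),(666,97),(714,195),(652,210)]: print("sidecad",g(*p,.04))
print("div",g(640,145,.04),g(670,180,.04))
# prediction of stored-side projection
for c in [(.6235,-.028),(.628,-.014)]:
  y=np.radians(-1.5);R=np.array([[np.cos(y),-np.sin(y)],[np.sin(y),np.cos(y)]])
  Q=[[*(R@[a,b]+c),.04] for a,b in [(-.039,.092),(.039,.092),(.039,-.092),(-.039,-.092)]]
  print(proj(m,Q)-[160,0]); print((proj(D,Q)-[170,100])*2+[400,0])
```

```text
[0.5952 0.071 ]
[0.6683 0.0706]
[ 0.668  -0.1125]
[ 0.5942 -0.1065]
div [0.6292 0.0016] [ 0.6281 -0.0645]
stout [ 0.4608 -0.0067]
cap [ 0.4952 -0.0653] body base [ 0.4967 -0.0812]
side cap [ 0.4943 -0.0732] base [ 0.4964 -0.068 ]
sidecad [0.5905 0.0618]
sidecad [0.6668 0.0594]
sidecad [ 0.659  -0.1224]
sidecad [ 0.5898 -0.1246]
div [ 0.6105 -0.0175] [ 0.6229 -0.0849]
[[225.5231  43.2832]
 [319.7285  43.3251]
 [288.9396 248.2249]
 [209.9802 249.1158]]
[[599.3273 107.0147]
 [663.5212  95.5881]
 [714.5339 193.9728]
 [643.2505 208.0554]]
[[231.9605  24.2572]
 [327.3724  24.4805]
 [295.2552 234.8849]
 [215.3055 235.7452]]
[[599.7575  99.5536]
 [663.3881  88.3109]
 [713.8888 184.8799]
 [643.2994 198.7071]]
```

The side and wrist views disagree by about 1 cm along y, so I need one zoomed look at the caddy rim.

Run:
```python
from h import *
a=cv2.imread("pics/s3.png")[142:217,265:332];b=cv2.imread("pics/w3.png")[5:255,365:495]
a=cv2.resize(a,None,fx=6.5,fy=6.5,interpolation=2)[:488];b=cv2.resize(b,None,fx=2,fy=1.95,interpolation=2)[:487]
h=min(len(a),len(b));cv2.imwrite("pics/z.png",np.hstack([a[:h],b[:h]]));print(a.shape,b.shape)
```

```text
(488, 436, 3) (487, 260, 3)
```

View pics/z.png

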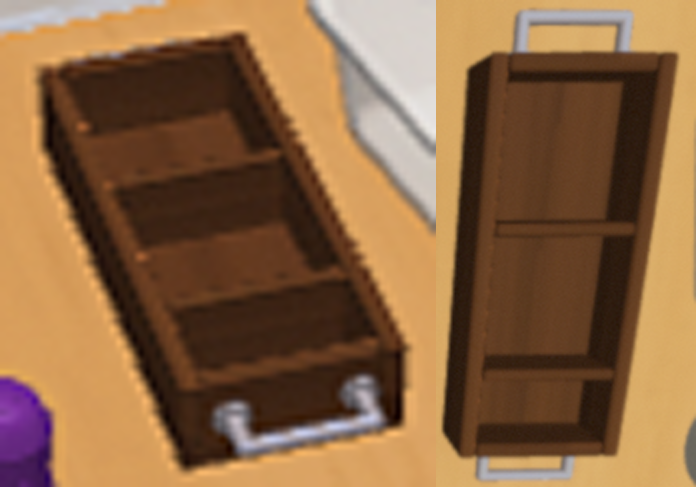

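Side rim corners in the zoom are (45,70), (243,38), (403,347) and (180,390). Wrist rim corners are (490,58), (676,55), (617,453) and (463,455).

Run:
```python
from meas import *
m=cams.camera_model("wrist");D=cams.camera_model("side")
A=[(45,70),(243,38),(403,347),(180,390)];B=[(490,58),(676,55),(617,453),(463,455)]
T=[]
for a,b in zip(A,B):
    p=(D,(a[0]/6.5+265-.4,a[1]/6.5+142-.4));q=(m,((b[0]-436)/2+365-.25,b[1]/1.95+5-.25))
    T.append(tri([p,q]));print(onz(*p,.04)[:2],onz(*q,.04)[:2],T[-1])
print(np.mean(T,0))
```

```text
[0.5923 0.0679] [0.5917 0.0714] [0.593  0.0719 0.0369]
[0.6658 0.0641] [0.6681 0.0707] [0.6693 0.0712 0.0353]
[ 0.661  -0.1145] [ 0.6649 -0.1093] [ 0.6643 -0.1103  0.0371]
[ 0.5857 -0.1121] [ 0.5896 -0.1075] [ 0.5886 -0.1085  0.0371]
[ 0.6288 -0.0189  0.0366]
```

Emit:
servo_tool:
  moves: ".009 .033 0 0 .03;.018 .066 0 0 .03;.027 .098 0 0 .03;.036 .131 0 0 .03;.036 .131 .03 0 .03;.036 .131 .06 0 .03;.036 .131 .07 0 .03;.036 .131 .07 0 .03"

```text
time: 4.77
position: [0.6252, -0.0297, 0.1027]
tool_rot: [0.72, 0.694, -0.003, -0.004]
ft_force: [0.3, 1.0, -1.3]
grip_width: 0.0376
grip_force: 14.4
```

Run:
```python
from meas import *
im=cams.camera("side");o=get_obs();print(o['position']);D=cams.camera_model("side")
x,y=[int(v) for v in proj(D,[.627,-.035,.06])[0]]
w=cams.camera("wrist")
cv2.imwrite("pics/p1.png",np.hstack([cv2.resize(im[y-70:y+50,x-60:x+60],(480,480)),cv2.resize(w[130:330,180:380],None,fx=1.5,fy=2.4)]))
print(x,y)
```

```text
[ 0.627  -0.0301  0.1049]
299 168
```

View pics/p1.png

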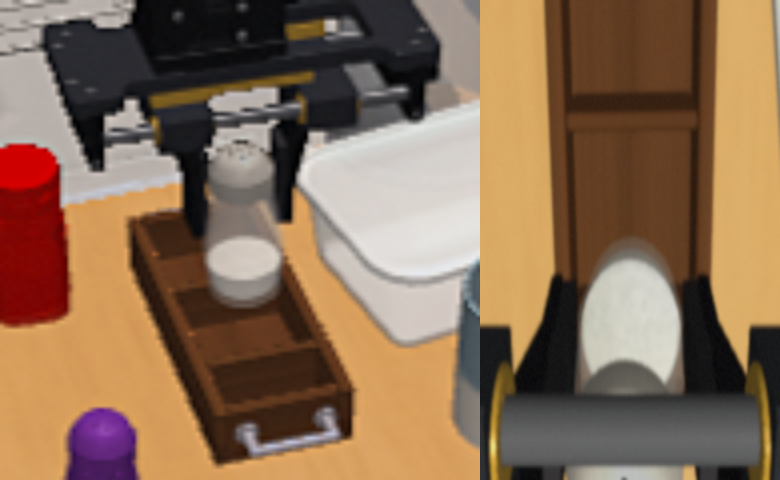

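Run:
```python
from meas import *
D=cams.camera_model("side");o=get_obs();m=cams.camera_model("wrist")
g=lambda x,y,z:onz(D,(x/4+239,y/4+98),z)[:2]
print("base",g(243,283,.068),"cap",g(240,150,.155),o['position'])
w=lambda x,y,z:onz(m,((x-480)/1.5+180,y/2.4+130),z)[:2]
print("div",w(633,110,.04),w(568,118,.04),w(697,116,.04))
```

```text
base [ 0.624  -0.0455] cap [ 0.622  -0.0459] [ 0.6286 -0.0304  0.1066]
div [0.6323 0.0033] [0.6018 0.002 ] [0.6622 0.0004]
```

Emit:
servo_tool:
  moves: ".006 .002 .02 0 .03;.006 .002 .04 0 .03;.006 .002 .05 0 .03;.006 .002 .056 0 .03;.006 .002 .056 0 .03;.006 .002 .056 0 .03"

```text
time: 5.37
position: [0.6319, -0.0245, 0.0515]
tool_rot: [0.72, 0.694, 0.0, 0.001]
ft_force: [-0.7, -0.6, -1.2]
grip_width: 0.0375
grip_force: 14.4
```

Emit:
servo_tool:
  moves: "0 0 .003 0 .03;0 0 .003 0 .065;0 0 .003 0 .065;0 0 .003 0 .065;0 0 -.03 0 .065;0 0 -.07 0 .065;0 0 -.11 0 .065;0 0 -.15 0 .065;0 0 -.15 0 .065"

```text
time: 6.12
position: [0.637, -0.0251, 0.2102]
tool_rot: [0.72, 0.694, 0.005, 0.008]
ft_force: [1.8, 0.0, -0.0]
grip_width: 0.0647
grip_force: 0.0
```

Run:
```python
from meas import *
w=cams.camera("wrist");o=get_obs();s=cams.camera("side")
cv2.imwrite("pics/p2w.png",w);cv2.imwrite("pics/p2.png",np.hstack([w[60:420,120:500],cv2.resize(s[100:280,170:350],(360,360))]))
print(o['position'],totool([.459,-.005,.15],o))
```

```text
[ 0.635  -0.0248  0.2066] [ 0.0137 -0.1773  0.0544]
```

View pics/p2.png

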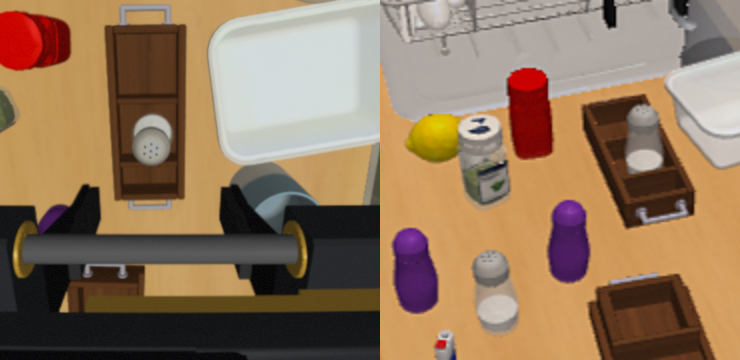

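Salt A stands in the middle pocket, as both views confirm. Next is the stout jar.

Run:
```python
from meas import *
m=cams.camera_model("wrist")
w=lambda x,y,z=.04:onz(m,(x+120,y+60),z)[:2]
C=[w(106,27),w(187,25),w(183,197),w(115,199)]
print(C,np.mean(C,0)); print("div",w(148,98),w(148,162),'salt',w(151,145,.1))
```

```text
[array([0.5887, 0.0732]), array([0.6635, 0.0723]), array([ 0.6571, -0.1026]), array([ 0.5836, -0.1021])] [ 0.6232 -0.0148]
div [0.6244 0.006 ] [ 0.6213 -0.0609] salt [ 0.6271 -0.0235]
```

Emit:
servo_tool:
  moves: ".003 -.04 0 0 .065;.006 -.08 0 0 .065;.01 -.12 0 0 .065;.012 -.15 .01 0 .065;.014 -.177 .03 0 .065;.014 -.177 .07 0 .065;.014 -.177 .11 0 .065;.014 -.177 .14 0 .065;.014 -.177 .165 0 .065;.014 -.177 .165 0 .065"

```text
time: 7.05
position: [0.4505, -0.0029, 0.0307]
tool_rot: [0.72, 0.694, -0.003, -0.005]
ft_force: [-1.0, 0.3, -0.5]
grip_width: 0.065
grip_force: 0.0
```

Emit:
servo_tool:
  moves: "0 0 0 0 .065;0 0 0 0 .035;0 0 0 0 .035;0 0 0 0 .035;0 0 0 0 .035;0 0 0 0 .035;0 0 0 0 .035"

```text
time: 7.63
position: [0.4566, -0.0042, 0.037]
tool_rot: [0.72, 0.694, 0.001, 0.002]
ft_force: [1.0, 1.1, 8.3]
grip_width: 0.0495
grip_force: 15.0
```

Emit:
servo_tool:
  moves: "0 0 -.03 0 .035;0 0 -.07 0 .035;0 0 -.1 0 .035;0 0 -.125 0 .035;.011 .042 -.125 0 .035;.022 .083 -.125 0 .035;.034 .125 -.125 0 .035;.045 .168 -.125 0 .035;.045 .168 -.125 0 .035;.045 .168 -.125 0 .035"

```text
time: 8.47
position: [0.6268, 0.0357, 0.1604]
tool_rot: [0.719, 0.695, 0.001, 0.001]
ft_force: [-0.3, -0.1, -1.7]
grip_width: 0.0498
grip_force: 15.0
```

Run:
```python
from meas import *
w=cams.camera("wrist");m=cams.camera_model("wrist");o=get_obs();s=cams.camera("side")
np.save("w.npy",w)
cv2.imwrite("pics/p3.png",np.hstack([w[60:420,120:500],cv2.resize(s[100:280,170:350],(360,360))]))
print(o['position'],o['grip_width'],totool([.627,.035,.05],o))
```

```text
[0.6239 0.0355 0.1599] 0.04943700293236138 [-0.0004  0.0034  0.1099]
```

Emit:
servo_tool:
  moves: "0 .003 .03 0 .035;0 .003 .06 0 .035;0 .003 .07 0 .035;0 .003 .08 0 .035;0 .003 .09 0 .035;0 .003 .1 0 .035;0 .003 .105 0 .035;0 .003 .105 0 .035"

```text
time: 9.23
position: [0.6268, 0.035, 0.0548]
tool_rot: [0.72, 0.694, -0.0, -0.001]
ft_force: [0.3, -0.2, -0.9]
grip_width: 0.05
grip_force: 15.0
```

Nothing touched on the way in. I'll lower it the last few millimetres and release.

Emit:
servo_tool:
  moves: "0 0 .003 0 .035;0 0 .006 0 .035;0 0 .006 0 .035;0 0 .006 0 .065;0 0 .006 0 .065;0 0 .006 0 .065;0 0 -.03 0 .065;0 0 -.07 0 .065;0 0 -.11 0 .065;0 0 -.15 0 .065"

```text
time: 10.07
position: [0.6272, 0.0351, 0.2073]
tool_rot: [0.72, 0.694, -0.0, -0.0]
ft_force: [0.6, 0.2, -0.3]
grip_width: 0.0645
grip_force: 0.0
```

Emit:
servo_tool:
  moves: "-.04 -.002 0 0 .065;-.08 -.004 0 0 .065;-.12 -.006 0 0 .065;-.16 -.03 0 0 .065;-.16 -.07 0 0 .065;-.16 -.11 0 0 .065;-.16 -.15 0 0 .065;-.16 -.19 0 0 .065;-.16 -.22 0 0 .065;-.16 -.22 0 0 .065"

```text
time: 10.9
position: [0.3945, -0.1142, 0.2051]
tool_rot: [0.72, 0.694, -0.001, -0.004]
ft_force: [0.0, 0.7, 1.0]
grip_width: 0.0651
grip_force: 0.0
```

Run:
```python
from meas import *
cams.camera("wrist");cams.camera("wrist");cams.camera("wrist");cams.camera("wrist")
o=get_obs();m=cams.camera_model("wrist");w=cams.camera("wrist");s=cams.camera("side")
cv2.imwrite("pics/p4w.png",w);cv2.imwrite("pics/p4.png",np.hstack([w[60:420,130:470],cv2.resize(s[100:340,170:370],(400,480))[:360]]))
np.save("m4.npy",m,allow_pickle=True)
print(o['position'])
```

```text
[ 0.4036 -0.1179  0.2063]
```

View pics/p4.png

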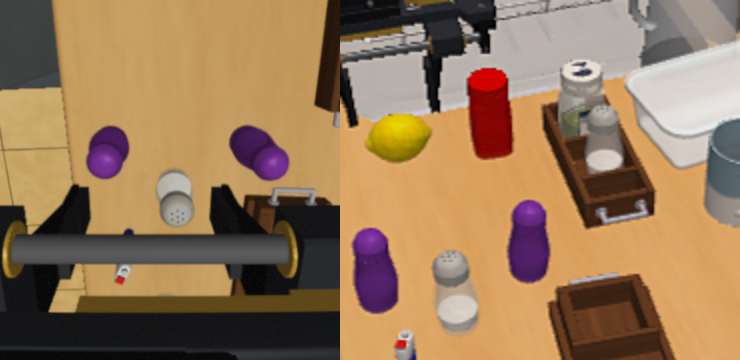

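Stout jar and salt A are both standing in the bbq caddy. Next I'll move so the lighter and table caddy are in view.

Emit:
servo_tool:
  moves: "-.03 -.006 0 0 .065;-.06 -.012 0 0 .065;-.1 -.018 0 0 .065;-.1 -.018 0 0 .065;-.1 -.018 0 0 .065;-.1 -.018 0 0 .065;-.1 -.018 0 0 .065"

```text
time: 11.78
position: [0.3804, -0.2153, 0.2052]
tool_rot: [0.719, 0.695, 0.0, -0.001]
ft_force: [-0.0, -0.1, -0.1]
grip_width: 0.0652
grip_force: 0.0
```

Run:
```python
from meas import *
o=get_obs();m=cams.camera_model("wrist");w=cams.camera("wrist");s=cams.camera("side");sc=cams.camera("scene")
cv2.imwrite("pics/p5w.png",w)
S=cams.camera_model("scene")
x,y=[int(v) for v in proj(m,[.37,-.27,.08])[0]];a,b=[int(v) for v in proj(m,[.57,-.25,.04])[0]]
print(o['position'],(x,y),(a,b))
u,v=[int(t) for t in proj(S,[.368,-.27,.04])[0]];print(u,v)
cv2.imwrite("pics/p5.png",np.hstack([cv2.resize(w[max(0,y-30):y+30,x-30:x+30],(300,300),interpolation=2),cv2.resize(sc[v-30:v+30,u-20:u+20],(200,300),interpolation=2),cv2.resize(w[0:300,260:560],(300,300))]))
np.save("m5.npy",m,allow_pickle=True)
```

```text
[ 0.3804 -0.2153  0.2052] (269, 254) (460, 213)
265 285
```

View pics/p5.png

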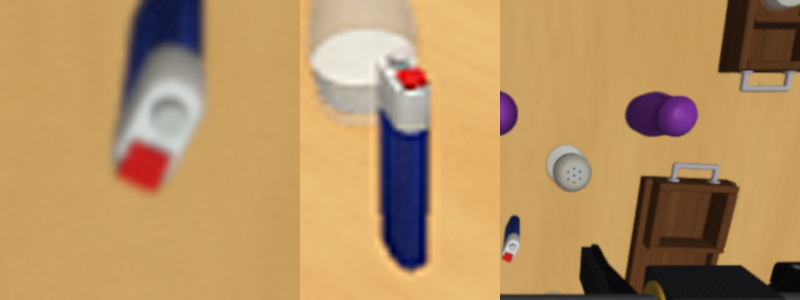

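The lighter's top (zoom) has its long axis from the red end (143,167) to (168,113), about 65° from world x. I'll grip its flat faces, so the closing line is at about −27°.

Run:
```python
from meas import *
o=get_obs();m=cams.camera_model("wrist")
f=lambda x,y,z:onz(m,(x/5+239,y/5+224),z)[:2]
Q=[f(*p,.077) for p in [(203,95),(158,193),(115,170),(158,75)]];print(Q)
e=Q[0]-Q[1];print(np.degrees(np.arctan2(e[1],e[0])),np.linalg.norm(e)); e=f(168,113,.079)-f(143,167,.079);print(np.degrees(np.arctan2(e[1],e[0])))
c=(Q[0]+Q[2]+Q[1]+Q[3])/4;print(c,f(160,130,.079),totool([*f(160,130,.079),.042],o))
w=lambda x,y,z=.04:onz(m,(x-240,y),z)[:2]
print("tab TL,TR",w(652,178),w(738,184),"salt",w(571,172,.088),w(563,163,0))
```

```text
[array([ 0.3799, -0.26  ]), array([ 0.3704, -0.2803]), array([ 0.3624, -0.2751]), array([ 0.3715, -0.2556])]
65.16410409494023 0.022419479553179883
64.75536943458017
[ 0.371  -0.2677] [ 0.3715 -0.266 ] [-0.0513 -0.0072  0.1634]
tab TL,TR [ 0.5153 -0.2099] [ 0.6047 -0.219 ] salt [ 0.4261 -0.1907] [ 0.4303 -0.1991]
```

Emit:
servo_tool:
  moves: "-.027 -.004 0 7 .045;-.053 -.008 0 14 .045;-.053 -.008 .03 21 .045;-.053 -.008 .06 23 .045;-.053 -.008 .09 23 .045;-.053 -.008 .11 23 .045;-.053 -.008 .11 23 .045;-.053 -.008 .11 23 .045"
  grip_force: 10

```text
time: 12.6
position: [0.3703, -0.2679, 0.095]
tool_rot: [0.843, 0.537, -0.0, -0.001]
ft_force: [-0.2, 0.1, 0.6]
grip_width: 0.0452
grip_force: 0.0
```

Emit:
servo_tool:
  moves: "0 0 .02 0 .045;0 0 .04 0 .045;0 0 .053 0 .045;0 0 .053 0 .045;0 0 .053 0 .005;0 0 .053 0 .005;0 0 .053 0 .005;0 0 .053 0 .005;0 0 .053 0 .005;0 0 .053 0 .005"

```text
time: 13.43
position: [0.3706, -0.2692, 0.0431]
tool_rot: [0.844, 0.537, 0.0, 0.001]
ft_force: [-1.0, 0.4, -0.1]
grip_width: 0.0127
grip_force: 0.3
```

Emit:
servo_tool:
  moves: "0 0 0 0 .005;0 0 0 0 .005;0 0 -.02 0 .005;0 0 -.06 0 .005;0 0 -.1 0 .005;0 0 -.13 0 .005;.034 .019 -.13 6 .005;.068 .038 -.13 12 .005;.103 .057 -.13 18 .005;.137 .076 -.13 24 .005"

```text
time: 14.27
position: [0.4971, -0.1768, 0.1728]
tool_rot: [0.937, 0.348, -0.0, 0.0]
ft_force: [0.8, -0.5, -0.2]
grip_width: 0.0125
grip_force: 10.0
```

Run:
```python
from meas import *
o=get_obs();print(o['position'],o['grip_width'],o['grip_force'],totool([.6245,-.086,.174],o))
```

```text
[ 0.4971 -0.1768  0.1728] 0.012522310477517107 9.992201701970771 [ 0.1558  0.0144 -0.0012]
```

Emit:
servo_tool:
  moves: ".031 .003 0 7 .005;.062 .006 0 14 .005;.093 .009 0 21 .005;.125 .012 0 28 .005;.156 .014 0 35 .005;.156 .014 0 42 .005;.156 .014 0 42 .005;.156 .014 0 42 .005;.156 .014 0 42 .005"

```text
time: 15.02
position: [0.622, -0.086, 0.172]
tool_rot: [1.0, -0.007, -0.001, -0.0]
ft_force: [-0.8, -1.0, 0.7]
grip_width: 0.0126
grip_force: 10.0
```

Run:
```python
from meas import *
o=get_obs();w=cams.camera("wrist");s=cams.camera("side")
m=cams.camera_model("wrist");D=cams.camera_model("side")
print(o['position'],o['tool_rot'],o['q'])
cv2.imwrite("pics/p6w.png",w);cv2.imwrite("pics/p6s.png",s)
# where slot would project, and blue/white lighter masks
print("slot",proj(m,[[.6245,-.086,.04]]),proj(D,[[.6245,-.086,.04]]))
h=cv2.cvtColor(s,cv2.COLOR_BGR2HSV);k=((h[...,0]>110)&(h[...,0]<130)&(h[...,1]>180)&(h[...,2]>50)).astype(np.uint8)
n,l,st,ce=cv2.connectedComponentsWithStats(k)
for i in range(1,n):
    if st[i,4]>25: print("blue side",st[i],ce[i])
h=cv2.cvtColor(w,cv2.COLOR_BGR2HSV);k=((h[...,0]>110)&(h[...,0]<130)&(h[...,1]>180)&(h[...,2]>50)).astype(np.uint8)
n,l,st,ce=cv2.connectedComponentsWithStats(k)
for i in range(1,n):
    if st[i,4]>25: print("blue wrist",st[i],ce[i])
```

```text
[ 0.622 -0.086  0.172] [ 1.     -0.0067 -0.0009 -0.0002] [-0.3149  0.5898  1.4722 -0.0003  1.0815  1.2695]
slot [[279.7552 194.4553]] [[305.8717 190.1601]]
blue side [300 136  11  23 139] [305.0288 150.0288]
blue wrist [271 219  18  36 347] [279.8386 238.0749]
```

Emit:
servo_tool:
  moves: ".003 0 .03 0 .005;.003 0 .06 0 .005;.003 0 .08 0 .005;.003 0 .09 0 .005;.003 0 .098 0 .005;.003 0 .105 0 .005;.003 0 .105 0 .005"

```text
time: 15.7
position: [0.6259, -0.086, 0.067]
tool_rot: [1.0, -0.008, -0.0, -0.0]
ft_force: [-0.0, 0.3, -0.8]
grip_width: 0.0125
grip_force: 10.0
```

Run:
```python
from meas import *
o=get_obs();w=cams.camera("wrist");s=cams.camera("side")
print(o['position'],o['ft_force'])
cv2.imwrite("pics/p7.png",np.hstack([cv2.resize(w[130:330,180:380],(400,400)),cv2.resize(s[110:230,250:370],(400,400))]))
```

```text
[ 0.6259 -0.086   0.067 ] [-0.0053  0.2606 -0.8382]
```

View pics/p7.png

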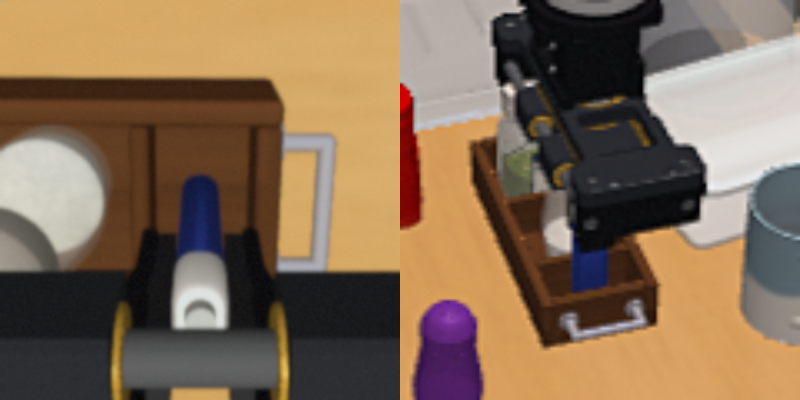

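The lighter is centred in the slot in both panels. I'll lower it and release with a small opening.

Emit:
servo_tool:
  moves: "0 0 .006 0 .005;0 0 .011 0 .005;0 0 .013 0 .005;0 0 .013 0 .005;0 0 .013 0 .03;0 0 .013 0 .03;0 0 .013 0 .03;0 0 .013 0 .03"

```text
time: 16.47
position: [0.6263, -0.0858, 0.0548]
tool_rot: [1.0, -0.008, 0.0, 0.0]
ft_force: [0.9, 0.0, 0.2]
grip_width: 0.0277
grip_force: 0.0
```

Emit:
servo_tool:
  moves: "0 0 -.02 0 .03;0 0 -.05 0 .03;0 0 -.09 0 .03;0 0 -.13 0 .03;0 0 -.15 0 .03;0 0 -.15 -7 .06;0 0 -.15 -14 .06;0 0 -.15 -21 .06;0 0 -.15 -28 .06"

```text
time: 17.22
position: [0.6261, -0.0857, 0.2051]
tool_rot: [0.971, 0.237, 0.0, 0.0]
ft_force: [-0.3, 0.3, -0.6]
grip_width: 0.0492
grip_force: 0.0
```

Run:
```python
from meas import *
o=get_obs();s=cams.camera("side");D=cams.camera_model("side")
h=cv2.cvtColor(s,cv2.COLOR_BGR2HSV);k=((h[...,0]>110)&(h[...,0]<130)&(h[...,1]>180)&(h[...,2]>50)).astype(np.uint8)
n,l,st,ce=cv2.connectedComponentsWithStats(k)
for i in range(1,n):
    if st[i,4]>25: print("blue side",st[i],ce[i])
print(proj(D,[[.626,-.086,.045],[.626,-.086,.08]]))
print(o['position'],totool([.427,-.193,.2],o))
```

```text
blue side [302 182  10  15 125] [306.24 189.08]
[[306.5643 188.2286]
 [306.7606 175.3978]]
[ 0.6261 -0.0857  0.2051] [-0.2261  0.0034  0.005 ]
```

The lighter stands upright in its slot, matching the predicted pixel. Next is salt B.

Emit:
servo_tool:
  moves: "-.037 .001 0 -7 .07;-.075 .002 0 -14 .07;-.112 .003 0 -21 .07;-.15 .003 0 -28 .07;-.187 .004 0 -35 .07;-.225 .004 0 -42 .07;-.225 .004 0 -49 .07;-.225 .004 0 -57 .07;-.225 .004 .03 -57 .07;-.225 .004 .06 -57 .07"
  grip_force: 15

```text
time: 18.1
position: [0.4292, -0.1936, 0.1458]
tool_rot: [0.743, 0.669, 0.001, 0.004]
ft_force: [0.3, 0.1, -0.3]
grip_width: 0.0702
grip_force: 0.0
```

Emit:
servo_tool:
  moves: "0 0 .04 0 .07;0 0 .08 0 .07;0 0 .1 0 .07;0 0 .107 0 .07;0 0 .107 0 .07;0 0 .107 0 .03;0 0 .107 0 .03;0 0 .107 0 .03;0 0 .107 0 .03;0 0 .107 0 .03"

```text
time: 18.93
position: [0.4283, -0.1923, 0.0386]
tool_rot: [0.742, 0.67, 0.0, 0.001]
ft_force: [0.4, 0.4, 0.6]
grip_width: 0.0449
grip_force: 0.0
```

Emit:
servo_tool:
  moves: "0 0 0 0 .03;0 0 0 0 .03;0 0 -.03 0 .03;0 0 -.07 0 .03;0 0 -.11 0 .03;0 0 -.14 0 .03;-.035 .014 -.14 0 .03;-.07 .028 -.14 0 .03;-.104 .043 -.14 0 .03;-.104 .043 -.14 0 .03"

```text
time: 19.77
position: [0.4631, -0.3077, 0.1787]
tool_rot: [0.744, 0.669, -0.001, 0.005]
ft_force: [1.1, -1.3, 0.1]
grip_width: 0.0382
grip_force: 14.7
```

Run:
```python
from meas import *
for _ in range(6): cams.camera("scene")
o=get_obs();m=cams.camera_model("wrist");w=cams.camera("wrist");s=cams.camera("side")
print(o['position'],o['grip_width'],o['grip_force'])
cv2.imwrite("pics/p8w.png",w);cv2.imwrite("pics/p8s.png",s)
D=cams.camera_model("side")
a,b=[int(v) for v in proj(D,[.555,-.31,.03])[0]];print(a-55,b-65)
cv2.imwrite("pics/p8.png",np.hstack([cv2.resize(w[0:300,200:500],(450,450),interpolation=2),cv2.resize(s[b-65:b+55,a-40:a+53],(349,450),interpolation=2)]))
print("side crop origin",a-40,b-65)
```

```text
[ 0.4588 -0.2979  0.177 ] 0.03869991751828752 14.747895439068088
254 212
side crop origin 269 212
```

View pics/p8.png

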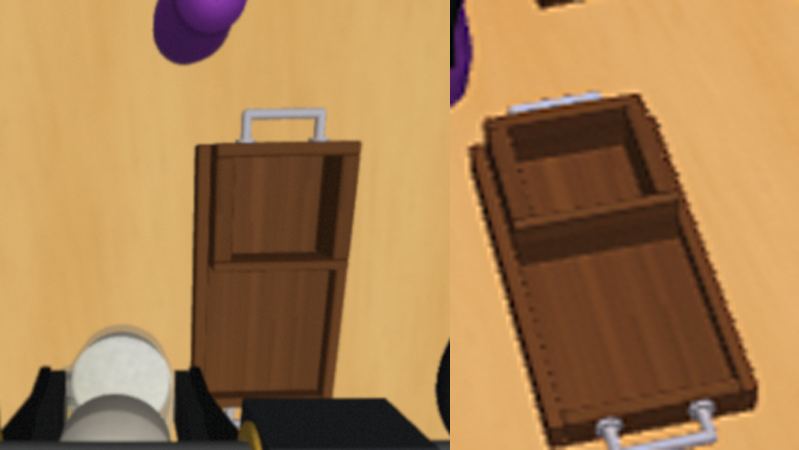

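In the wrist crop the pocket's inner rim runs from about x=232 to 338 and y=156 to 260. The tray's inner lip corners in the side panel are at about (563,412) and (735,380). Triangulating those.

Run:
```python
from meas import *
m=cams.camera_model("wrist");D=cams.camera_model("side");o=get_obs()
w=lambda x,y,z=.04:onz(m,(x/1.5+200-.2,y/1.5-.2),z)[:2]
s=lambda x,y,z=.04:onz(D,((x-450)/3.75+269-.4,y/3.75+212-.4),z)[:2]
print("w LRTB",w(232,210),w(338,210),w(285,156),w(280,260))
print("w outer top L/R",w(215,145),w(360,143),"lipTL",w(195,146,.022),"lipBR",w(333,397,.022),"lip bot in",w(265,391,.022))
print("s pocket TL TR BR BL",s(510,127),s(630,108),s(675,193),s(518,222))
print("s outer top",s(486,118),s(639,96),"lip out bl br",s(555,432,.022),s(756,383,.022),"tray in",s(563,412,.022),s(735,380,.022))
print("salt cap?",w(115,400,.225),w(122,372,.14),o['position'])
```

```text
w LRTB [ 0.5315 -0.2544] [ 0.5945 -0.2606] [ 0.5631 -0.2266] [ 0.5597 -0.2876]
w outer top L/R [ 0.5232 -0.2166] [ 0.6062 -0.2236] lipTL [ 0.5144 -0.2161] lipBR [ 0.6024 -0.3951] lip bot in [ 0.5542 -0.3853]
s pocket TL TR BR BL [ 0.5334 -0.228 ] [ 0.596 -0.234] [ 0.5975 -0.2956] [ 0.5184 -0.29  ]
s outer top [ 0.5236 -0.2181] [ 0.6033 -0.2273] lip out bl br [ 0.5019 -0.3989] [ 0.5982 -0.4012] tray in [ 0.5087 -0.3897] [ 0.5896 -0.3967]
salt cap? [ 0.4614 -0.2747] [ 0.4603 -0.3061] [ 0.4593 -0.2983  0.1774]
```

Emit:
servo_tool:
  moves: ".018 .033 0 0 .03;.036 .066 0 0 .03;.053 .099 0 0 .03;.053 .099 0 0 .03;.053 .099 .04 0 .03;.053 .099 .07 0 .03;.053 .099 .09 0 .03;.053 .099 .105 0 .03;.053 .099 .12 0 .03;.053 .099 .12 0 .03"

```text
time: 21.0
position: [0.5612, -0.2552, 0.0544]
tool_rot: [0.742, 0.67, -0.001, -0.003]
ft_force: [-0.1, -0.4, -0.7]
grip_width: 0.0386
grip_force: 14.7
```

Emit:
servo_tool:
  moves: "0 0 .005 0 .03;0 0 .005 0 .03;0 0 .005 0 .065;0 0 .005 0 .065;0 0 .005 0 .065;0 0 -.03 0 .065;0 0 -.07 0 .065;0 0 -.11 0 .065;0 0 -.15 0 .065;0 0 -.15 0 .065"

```text
time: 21.83
position: [0.5685, -0.2602, 0.2175]
tool_rot: [0.742, 0.67, 0.002, 0.009]
ft_force: [2.2, 0.0, 0.6]
grip_width: 0.0646
grip_force: 0.0
```

Run:
```python
from meas import *
o=get_obs();w=cams.camera("wrist");m=cams.camera_model("wrist");cv2.imwrite("pics/p9w.png",w)
print(o['position'],totool([.43,.02,.2],o))
# salt base white blob in pocket + cap grey: low saturation blob near pocket
h=cv2.cvtColor(w,cv2.COLOR_BGR2HSV);x,y=[int(v) for v in proj(m,[.563,-.257,.06])[0]];print(x,y)
k=np.zeros(h.shape[:2],np.uint8);k[y-45:y+45,x-45:x+45]=(h[...,1]<45)[y-45:y+45,x-45:x+45]
n,l,st,ce=cv2.connectedComponentsWithStats(k)
for i in range(1,n):
    if st[i,4]>60: print(st[i],ce[i],proj(m,[[.563,-.257,.1],[.563,-.257,.015]]))
```

```text
[ 0.5685 -0.2602  0.2175] [ 0.2647 -0.1667  0.0124]
272 187
[ 255  166   37   51 1584] [273.4211 191.1976] [[272.3001 199.5029]
 [272.9457 177.1692]]
```

Emit:
servo_tool:
  moves: ".033 -.021 0 0 .08;.066 -.042 0 0 .08;.1 -.063 0 0 .08;.133 -.084 0 0 .08;.166 -.105 0 0 .08;.2 -.126 0 0 .08;.233 -.147 0 0 .08;.265 -.167 0 0 .08;.265 -.167 0 0 .08;.265 -.167 0 0 .08"

```text
time: 22.72
position: [0.4228, 0.0253, 0.2071]
tool_rot: [0.741, 0.671, -0.001, -0.001]
ft_force: [0.8, 0.3, 1.0]
grip_width: 0.0803
grip_force: 0.0
```

Run:
```python
from meas import *
for _ in range(6): cams.camera("scene")
o=get_obs();m=cams.camera_model("wrist");w=cams.camera("wrist");cv2.imwrite("pics/p10w.png",w)
h=cv2.cvtColor(w,cv2.COLOR_BGR2HSV)
k=((h[...,0]>20)&(h[...,0]<35)&(h[...,1]>190)).astype(np.uint8);k[290:]=0
k=cv2.morphologyEx(k,cv2.MORPH_OPEN,np.ones((3,3)))
c=max(cv2.findContours(k,0,1)[0],key=cv2.contourArea)
P=np.array([onz(m,p,.03) for p in c[:,0]])[:,:2].astype(np.float32)
(e,ax,an)=cv2.fitEllipse(P*1000);print(e,ax,an,cv2.minAreaRect(P*1000))
d=cv2.PCACompute(cv2.convexHull(P)[:,0],None)[1][0];print(np.degrees(np.arctan2(d[1],d[0])),P.min(0),P.max(0))
print(o['position'],cv2.boundingRect(c))
for z in (.1,.04):print(totool([e[0]/1000,e[1]/1000,z],o))
```

```text
(423.106689453125, 79.80672454833984) (51.338443756103516, 70.5712661743164) 94.87859344482422 ((423.314208984375, 80.15135955810547), (58.63896179199219, 61.528507232666016), 55.18206024169922)
5.691833 [0.3852 0.0531] [0.4595 0.1057]
[0.4256 0.0224 0.2074] (233, 102, 74, 55)
[ 0.0568 -0.0085  0.1074]
[ 0.0568 -0.0085  0.1674]
```

Run:
```python
from meas import *
D=cams.camera_model("side")
for p in [(160,80),(170,115),(250,128),(330,95)]: print(p,onz(D,p,.08)[:2],onz(D,p,0)[:2])
m=cams.camera_model("wrist")
```

```text
(160, 80) [0.3841 0.4241] [0.3895 0.5768]
(170, 115) [0.3856 0.2405] [0.3911 0.3721]
(250, 128) [0.557  0.1235] [0.5822 0.2417]
(330, 95) [0.7874 0.2044] [0.8391 0.3319]
```

Emit:
servo_tool:
  moves: ".02 -.003 0 7 .08;.04 -.006 0 14 .08;.057 -.008 0 21 .08;.057 -.008 0 28 .08;.057 -.008 0 35 .08;.057 -.008 0 42 .08;.057 -.008 0 49 .08;.057 -.008 0 56 .08;.057 -.008 .02 63 .08;.057 -.008 .04 70 .08"

```text
time: 23.9
position: [0.4245, 0.0804, 0.1679]
tool_rot: [0.993, 0.119, 0.002, 0.0]
ft_force: [-0.1, 0.1, 0.1]
grip_width: 0.0798
grip_force: 0.0
```

Emit:
servo_tool:
  moves: "-.001 0 .03 5 .08;-.001 0 .06 9 .08;-.001 0 .09 9 .08;-.001 0 .115 9 .08;-.001 0 .135 9 .08;-.001 0 .145 9 .08;-.001 0 .15 9 .08;-.001 0 .153 9 .08;-.001 0 .153 9 .08"
  grip_force: 15

```text
time: 24.65
position: [0.422, 0.0805, 0.0143]
tool_rot: [0.999, 0.044, -0.0, -0.0]
ft_force: [-0.2, -1.4, -0.4]
grip_width: 0.0801
grip_force: 0.0
```

Emit:
servo_tool:
  moves: "0 0 0 0 .04;0 0 0 0 .04;0 0 0 0 .04;0 0 0 0 .04;0 0 0 0 .04;0 0 0 0 .04;0 0 0 0 .04"

```text
time: 25.23
position: [0.422, 0.0808, 0.015]
tool_rot: [0.999, 0.045, 0.001, 0.0]
ft_force: [-0.3, 0.9, 5.8]
grip_width: 0.0538
grip_force: 15.0
```

Emit:
servo_tool:
  moves: "0 0 -.02 0 .04;0 0 -.05 0 .04;0 0 -.09 0 .04;0 0 -.13 0 .04;0 0 -.17 0 .04;.008 .036 -.17 -7 .04;.016 .072 -.17 -14 .04;.024 .108 -.17 -21 .04;.032 .144 -.17 -28 .04;.04 .18 -.17 -35 .04"

```text
time: 26.07
position: [0.4768, -0.0943, 0.1846]
tool_rot: [0.946, 0.324, -0.0, -0.0]
ft_force: [1.2, 0.7, -2.0]
grip_width: 0.0539
grip_force: 15.0
```

Run:
```python
from meas import *
from scipy.spatial.transform import Rotation as Ro
o=get_obs();y=Ro.from_quat(o['tool_rot']).as_matrix()[:,1];print(o['position'],o['grip_width'],np.degrees(np.arctan2(y[1],y[0])),totool([.5556,-.342,.185],o))
```

```text
[ 0.4768 -0.0943  0.1846] 0.05389203014344088 -52.14415589024224 [-0.0898  0.2439 -0.0006]
```

Emit:
servo_tool:
  moves: "-.013 .035 0 -7 .04;-.026 .07 0 -14 .04;-.039 .105 0 -21 .04;-.052 .14 0 -28 .04;-.065 .175 0 -35 .04;-.078 .21 0 -42 .04;-.09 .244 0 -47 .04;-.09 .244 0 -47 .04;-.09 .244 0 -47 .04;-.09 .244 0 -47 .04"

```text
time: 26.9
position: [0.5532, -0.3405, 0.1834]
tool_rot: [0.741, 0.672, 0.0, -0.002]
ft_force: [0.3, 0.3, -1.6]
grip_width: 0.0534
grip_force: 15.0
```

Run:
```python
from meas import *
from scipy.spatial.transform import Rotation as Ro
for _ in range(3): cams.camera("scene")
o=get_obs();y=Ro.from_quat(o['tool_rot']).as_matrix()[:,1];print(o['position'],o['grip_width'],np.degrees(np.arctan2(y[1],y[0])))
D=cams.camera_model("side");s=cams.camera("side");cv2.imwrite("pics/p11s.png",s)
h=cv2.cvtColor(s,cv2.COLOR_BGR2HSV)
k=((h[...,0]>20)&(h[...,0]<35)&(h[...,1]>190)).astype(np.uint8)
x,yy=[int(v) for v in proj(D,[*o['position'][:2],.198])[0]];kk=np.zeros_like(k);kk[yy-60:yy+60,x-60:x+60]=k[yy-60:yy+60,x-60:x+60]
c=max(cv2.findContours(kk,0,1)[0],key=cv2.contourArea);b=cv2.boundingRect(c);print(b,(x,yy),proj(D,[*o['position'][:2],.198]),cv2.contourArea(c))
print(onz(D,(b[0]+b[2]/2,b[1]+b[3]/2),o['position'][2]+.014))
print(totool([.5556,-.342,.03],o))
```

```text
[ 0.5537 -0.3397  0.1843] 0.05326432347552025 -5.444124479662612
(301, 205, 34, 38) (316, 221) [[316.2295 221.7988]] 990.0
[ 0.5545 -0.3455  0.1983]
[-0.0023  0.0024  0.1543]
```

Emit:
servo_tool:
  moves: "-.002 .002 .04 0 .04;-.002 .002 .08 0 .04;-.002 .002 .11 0 .04;-.002 .002 .13 0 .04;-.002 .002 .142 0 .04;-.002 .002 .15 0 .04;-.002 .002 .154 0 .04;-.002 .002 .154 0 .04"

```text
time: 27.77
position: [0.5564, -0.3436, 0.0308]
tool_rot: [0.74, 0.673, 0.0, 0.0]
ft_force: [-1.5, 0.0, -2.0]
grip_width: 0.0533
grip_force: 15.0
```

Emit:
servo_tool:
  moves: "0 0 .002 0 .04;0 0 .004 0 .04;0 0 .005 0 .04;0 0 .005 0 .04;0 0 .005 0 .065;0 0 .005 0 .065;0 0 .005 0 .065;0 0 .005 0 .065;0 0 .005 0 .065"

```text
time: 28.52
position: [0.5561, -0.3437, 0.0257]
tool_rot: [0.74, 0.672, 0.0, 0.0]
ft_force: [-0.3, -0.3, -0.1]
grip_width: 0.0644
grip_force: 0.0
```

Emit:
servo_tool:
  moves: "0 0 -.02 0 .065;0 0 -.05 0 .065;0 0 -.09 0 .065;0 0 -.13 0 .065;0 0 -.17 0 .065;0 -.04 -.18 0 .065;0 -.07 -.18 0 .065;-.02 -.07 -.18 0 .065;-.05 -.07 -.18 0 .065;-.05 -.07 -.18 0 .065"

```text
time: 29.35
position: [0.4811, -0.3919, 0.2065]
tool_rot: [0.741, 0.671, -0.001, 0.003]
ft_force: [0.6, -0.9, 0.3]
grip_width: 0.0649
grip_force: 0.0
```

Run:
```python
from meas import *
for _ in range(4): cams.camera("scene")
o=get_obs();m=cams.camera_model("wrist");print(o['position'])
D=cams.camera_model("side");s=cams.camera("side");cv2.imwrite("pics/p12s.png",s);S=cams.camera_model("scene");c2=cams.camera("scene")
X=[.5556,-.342,.038]
for M,im in((D,s),(S,c2)):
    h=cv2.cvtColor(im,cv2.COLOR_BGR2HSV);k=((h[...,0]>20)&(h[...,0]<35)&(h[...,1]>190)).astype(np.uint8)
    x,y=[int(v) for v in proj(M,X)[0]];kk=np.zeros_like(k);kk[y-50:y+50,x-50:x+50]=k[y-50:y+50,x-50:x+50]
    c=max(cv2.findContours(kk,0,1)[0],key=cv2.contourArea);b=cv2.boundingRect(c);print(b,(x,y),onz(M,(b[0]+b[2]/2,b[1]+b[3]/2),.038))
k=(cv2.cvtColor(s,cv2.COLOR_BGR2HSV));k=((k[...,0]>110)&(k[...,0]<130)&(k[...,1]>180)&(k[...,2]>50)).astype(np.uint8)
print("lighter",cv2.boundingRect(cv2.findNonZero(k[150:230,280:330])))
# unmoved/standing checks: caps of salts & stout (low-sat, bright) near predicted pixels
for n,P in (("saltA",[.628,-.033,.09]),("saltB",[.562,-.258,.09]),("stout",[.627,.034,.105])):
    x,y=[int(v) for v in proj(D,P)[0]];h=cv2.cvtColor(s,cv2.COLOR_BGR2HSV)[y-4:y+5,x-4:x+5];print(n,(x,y),h.reshape(-1,3).mean(0))
```

```text
[ 0.4814 -0.3861  0.2053]
(301, 272, 32, 37) (315, 287) [ 0.5561 -0.3481  0.038 ]
(342, 244, 36, 25) (358, 256) [ 0.5587 -0.3437  0.038 ]
lighter (0, 0, 0, 0)
saltA (299, 156) [99.0494 22.642  65.5309]
saltB (304, 234) [97.8765 39.0123 45.679 ]
stout (289, 134) [105.9506  66.6296  69.9383]
```

The lemon is centred in the tray. The arm blocks the side camera's view of the rest, so I'll back off and check everything.

Emit:
servo_tool:
  moves: ".04 -.004 -.02 0 .065;.08 -.008 -.04 0 .065;.12 -.012 -.05 0 .065;.16 -.016 -.05 0 .065;.2 -.02 -.05 0 .065;.24 -.024 -.05 0 .065;.28 -.028 -.05 0 .065;.32 -.032 -.05 0 .065;.36 -.036 -.05 0 .065;.4 -.04 -.05 0 .065"

```text
time: 30.48
position: [0.4793, 0.018, 0.2557]
tool_rot: [0.74, 0.673, 0.0, 0.0]
ft_force: [0.1, 0.4, 0.1]
grip_width: 0.0653
grip_force: 0.0
```

Emit:
servo_tool:
  moves: ".04 -.0 -.0 0 .065;.08 -.0 -.0 0 .065;.12 0 0 0 .065;.16 0 0 0 .065;.16 0 0 0 .065;.16 0 0 0 .065"

```text
time: 30.98
position: [0.4945, 0.1772, 0.2554]
tool_rot: [0.738, 0.675, -0.0, -0.0]
ft_force: [-0.8, -0.5, -0.7]
grip_width: 0.0649
grip_force: 0.0
```

Run:
```python
from meas import *
o=get_obs();print(o['position'])
D=cams.camera_model("side");s=cams.camera("side");cv2.imwrite("pics/p13s.png",s)
h=cv2.cvtColor(s,cv2.COLOR_BGR2HSV)
k=((h[...,0]>110)&(h[...,0]<130)&(h[...,1]>180)&(h[...,2]>50)).astype(np.uint8)
n,l,st,ce=cv2.connectedComponentsWithStats(k);print("blue",[list(x) for x in st[1:] if x[4]>25])
for nme,P in (("saltA",[.628,-.033]),("saltB",[.562,-.258]),("stout",[.627,.034])):
    x,y=proj(D,[*P,.06])[0].astype(int);kk=np.zeros(h.shape[:2],np.uint8);a=slice(y-45,y+40),slice(x-28,x+28)
    kk[a]=((h[...,1]<60)&(h[...,2]>110))[a];n,l,st,ce=cv2.connectedComponentsWithStats(kk)
    print(nme,[list(t) for t in st[1:] if t[4]>40],proj(D,[[*P,.1],[*P,.01]]).round().tolist())
a=cv2.imread("pics/side0.png");d=cv2.absdiff(a,s).max(2)
for nme,r in (("slim",(225,285,262,345)),("mug",(350,155,395,215)),("purple1",(175,210,202,258)),("purple2",(252,198,276,242)),("red",(232,133,258,180))):
    print(nme,np.mean(d[r[1]:r[3],r[0]:r[2]]>30))
```

```text
[0.4945 0.1772 0.2554]
blue [[np.int32(302), np.int32(182), np.int32(10), np.int32(15), np.int32(124)]]
saltA [[np.int32(271), np.int32(122), np.int32(56), np.int32(49), np.int32(1500)], [np.int32(294), np.int32(152), np.int32(15), np.int32(11), np.int32(127)], [np.int32(290), np.int32(161), np.int32(23), np.int32(26), np.int32(288)]] [[300.0, 153.0], [300.0, 186.0]]
saltB [[np.int32(300), np.int32(200), np.int32(24), np.int32(12), np.int32(80)], [np.int32(296), np.int32(230), np.int32(18), np.int32(14), np.int32(196)], [np.int32(295), np.int32(246), np.int32(22), np.int32(22), np.int32(357)]] [[304.0, 230.0], [304.0, 264.0]]
stout [[np.int32(262), np.int32(105), np.int32(56), np.int32(56), np.int32(2325)], [np.int32(294), np.int32(152), np.int32(15), np.int32(11), np.int32(127)], [np.int32(290), np.int32(161), np.int32(23), np.int32(26), np.int32(288)]] [[290.0, 136.0], [290.0, 168.0]]
slim 0.0
mug 0.0
purple1 0.0
purple2 0.0
red 0.0057283142389525366
```

All five items stand at their predicted pixels, and the slim jar, mug and look-alikes have not moved. Handing in.

```bash
python3 -c "
from rig import job;print(job.hand_in())"
```

```text
the job is handed in; nothing more can be done
None
```

Both caddies are made up and handed in at about 31 s: stout jar, salt shaker and lighter in the barbecue caddy, the other salt shaker and the lemon in the table caddy; slim jar, mug and look-alikes unmoved.

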